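# Clip the batch tag into its holder

### The job

Clip the loose metal batch tag into its holder without grasping or lifting it: with one fingertip press the long thumb plate of the holder's spring clip down so that its jaw rises, and keep it down while the other fingertip pushes the tag by its upturned end along the channel, beneath the jaw, fully home against the stop. Then let the clip up so that its jaw closes on the tag, and leave the other things on the bench where they are.

Things in the scene. Friction and masses are not known exactly. Their poses are not given: they have to be found in the camera images.
- holder: White plastic tag holder, fixed, 200 x 76 mm, flat deck 24 mm above the bench from x = -130 to +70 mm. Origin on the bench, amid the channel; x is the push direction (away from the robot, turned up to 0.5 rad), y left, z up. The tag's channel is centred on y = 0, 56 mm wide between 5 mm high rails. Left of it runs the clip's 8 mm shaft at y = +32 mm, 38 mm above the bench, on posts up to 45 mm high.
- holder_stop (a point): Middle of the face of the 10 mm high stop that closes the far end of the channel, at deck level: holder x = +60, y = 0, z = 24 mm. Axes as the holder's.
- tag: Loose aluminium batch tag with a paper card, about 0.12 kg: a plate 80 (x) x 50 x 6 mm flat on the deck in the channel. Its near end is turned up: an upright lip 4 mm thick, 40 mm wide, top 28 mm above the underside, push face at x = -40 mm. Origin: centre of the underside, x towards the stop. It starts 7 to 35 mm short of the jaw. Home, its front edge touches the stop (origin at holder x = +20 mm).
- clip (a joint): Angle of the spring clip about its shaft, rad: 0 with the jaw shut, growing as the thumb plate is pressed, 0.55 at the end of travel. The tag passes beneath the jaw from about 0.25 (aim for 0.35 to 0.5); with the tag clipped it rests at about 0.2. Amid the plate it takes about 4 N to start and 9 N at full travel; it springs shut when let go.
- clip_plate (a point): Middle of the top of the clip's dark steel thumb plate, left of the shaft; it moves with the clip. Plate 125 mm long (holder x = -123 to +2 mm), 37 mm wide (y about +40 to +73). At rest it slopes up to the left by 0.4 rad, this point 42 mm above the bench. Pressed 10 mm down it is level (clip at 0.4), its top 8 mm above the deck, low enough for a second fingertip beside it to push the lip.
- clip_jaw (a point): Middle of the underside of the clip's jaw, a dark steel block 25 mm along the channel (holder x = +25 to +50 mm) and 20 mm across (y = -12 to +8 mm) on an arm from the shaft. Shut, it is 1 mm above the deck and blocks the tag.
- roll_a: Bystander, to be left alone: loose bread roll, 72 mm wide, 41 mm high, right of the holder; origin at its underside.
- roll_b: Bystander, to be left alone: loose bread roll, 72 mm wide, 41 mm high, beyond the holder's stop; origin at its underside.
- scraper: Bystander, to be left alone: loose dough scraper, 97 x 115 mm, 16 mm high, lying well right of the holder; origin at its underside.
- shaker: Bystander, to be left alone: loose flour shaker, aluminium, 60 mm wide, 85 mm high, beyond and left of the holder; origin at its underside.
- timer: Bystander, to be left alone: loose kitchen timer, round, 64 mm wide, 44 mm high, left of the holder; origin at its underside.
- cutter: Bystander, to be left alone: loose ring cutter, steel, 72 mm wide, 35 mm high, beyond and right of the holder; origin at its underside.
- spatula: Bystander, to be left alone: loose spatula, lying flat, well left of the holder; origin at its underside.
Mind the look-alikes: they are no part of the job. Leave any green look-alike of the tag alone.

How it is judged (in metres and radians):
On the way, in this order (a step that is already met when the one before it is completed fails the run):
1. the thumb plate is pressed down by a finger, jaw raised, the tag not yet beneath it (value of joint clip above 0.24 rad and contact force between the fingers and clip above 0.5 N and x of tag in the frame of holder below -0.012 m), for 0.1 s.
2. with a finger still holding the thumb plate down, the tag has been pushed at least 8 mm beneath the jaw (value of joint clip above 0.2 rad and contact force between the fingers and clip above 0.5 N and x of tag in the frame of holder above -0.007 m), for 0.1 s.
At the end, for the whole second after the job is handed in: The tag lies flat in the channel with its front edge within 6 mm of the stop, the clip let go and its jaw resting on the tag (clip angle 0.12 to 0.3 rad, more than 1 N), the tag at rest (x of tag in the frame of holder between 0.014 and 0.024 m and y of tag in the frame of holder between -0.007 and 0.007 m and z of tag in the frame of holder between 0.02 and 0.028 m and angle between tag's own z axis and vertical below 0.08 rad and value of joint clip between 0.12 and 0.3 rad and contact force between clip and tag above 1 N and linear speed of tag below 0.01 m/s); the robot touches nothing.
It fails at once if the tag is lifted more than 10 mm off the deck or tipped by more than 0.3 rad (z of tag in the frame of holder above 0.034 m or angle between tag's own z axis and vertical above 0.3 rad).
It fails at once if a bystander is moved more than 30 mm (distance of any of roll_a, roll_b, scraper, shaker, timer, cutter, spatula from where it was at the start of the episode above 0.03 m).
It also fails if it takes over 42 s, if anything falls off the work surface, if the arm or the gripper's body presses on something with over 40 N, if the wrist force passes 120 N, or if a joint passes its speed limit or range.

### The arm

A 6-joint arm with a two-finger parallel gripper is mounted at the origin on the work surface. World frame = base frame: x ahead of the robot, y to its left, z up, the work surface at z = 0. Lengths are in mm, angles in rad, forces in N, time in s.
With the tool pointing down it reaches from about 350 to 975 mm from the base axis. Payload 7.1 kg.
Tool frame: the origin (TCP) lies between the finger pads; the fingertips stand 17 mm ahead of it and the grasp point (between the pads) lies 2 mm behind it (tip_reach is the y of the fingertips in the tool frame, in mm); y points along the fingers, x is the direction in which the jaws open and shut, and the axes are right-handed (so a half turn about y gives the same grasp; the last joint's range is limited). The gripper opens to 88 mm and grips with 3 to 60 N. Pads are 20 mm wide; open, the fingers measure 115 mm over their backs; the gripper's body (75 mm by 178 mm) begins 61 mm behind the grasp point.
Start: joints at [-1.177, 0.423, 1.63, -0, 1.089, -0.019], TCP at [250.75, -572.476, 239.675] pointing down, gripper open.
Joint ranges: [-3, 3], [-0.9, 2.11], [0.09, 2.58], [-1.31, 4.45], [0.11, 2.69], [-2.54, 2.54]. Speed limits (rad/s): [2.39, 2.39, 3.01, 3.14, 3.14, 3.14].

### API

Orientations are given as a rotation vector (axis times angle).
In Python, from workcell import get_obs, get_image, camera_model, close_job, silhouettes, tip_of, tip_reach gives the robot as it stands. The module is installed in compiled form; this text tells all that it offers.
- The arm moves only by the tool arm_command, never from a script. Its argument "targets" is a list of rows, each a list of 4 numbers: the shift along the tool's x, y, z in mm, then the turn about the tool's y in rad. A call has 1 to 20 rows; each row shifts and turns the commanded pose from where the row before left it, along the tool's axes as they then stand; what a row does not reach is not made up. A row lasts 1/12 s, in which the tool goes at most 41.7 mm and 7.16 degrees, less where a joint would pass 70% of its speed; a pose out of reach is approached as far as the arm can. A call is refused whole if a number of a shift passes 41.7 or a number of a turn 0.125, either way. A call with a gripper value outside its range is refused whole. "gripper" is the opening in per cent of the stroke, from 0 (shut) to 100 (fully open), set as the call begins (left out, the last holds). The fingers move at their own pace and stop on an object; the grip force is fixed at half the most. Time passes only in rows, so rows that do not move let the fingers close. It gives the time, the measured TCP pose, the force and the opening at its end, in the units of the state.
- get_obs(): the state, without advancing time (a new reading comes with each control period).
- get_image(name): name is "side" or "top" or "wrist"; returns the picture (420x560x3 uint8, blue, green, red); there is no depth.
- camera_model(name): a dict with "mtx" (3x3 intrinsics, pixels), "position" and "orientation" of the camera in the world. Camera axes: x right, y up, looking along -z (the intrinsics and any distortion apply to the point x, -y, -z); pixel columns grow to the right and rows downward; lengths in mm; the calibration is good to about 2 mm. A picture is of the moment at which its call begins: read the wrist's pose just before it. camera_model takes no time and is no camera call; for the wrist camera it gives the pose at the moment of the call.
- close_job(): hands the job in, once; it reports no verdict.
Trained networks look in the newest picture that a camera, given by its name, has taken for a name from the list of things; names that differ only in an ending like _2 or _b are one class to them, and where a whole thing is asked for, a point or a joint stands for the part that bears it (a point fixed in the world has none). Each returns a list of dicts, best first, with "conf" (0 to 1); they miss things now and then, are a little off and sometimes report something else, mostly with a low value. They report only what shows in the picture. A call takes as long as a camera call. They do not tell look-alikes from the thing itself.
- silhouettes(camera, thing): "pixels" (420x560 bool, what is visible of it) and "at" ([column, row] in pixels, amid what is visible of it).
- tip_of(camera, thing): "at" ([column, row] in pixels: a listed point, or the origin of a listed thing).
The state is a dict: "t": time; "qpos": joint angles; "qvel": joint speeds; "joint_torque": joint torques, N m; "ee_pos": TCP position; "orientation": TCP orientation; "ft_force": force on the tool from outside, world axes, zero at the start; "moment": the same for the moment, N m; "width": finger opening in mm.
Only numpy, scipy, OpenCV 4.12 (cv2) and the standard library are available. Lean on these libraries where they do the work, as an engineer would, in place of code of your own. Each camera call takes 0.05 s, during which the arm holds its last target. There are 200 camera calls.

## Working session

There is one attempt and no reset: what is moved stays moved. The work goes in short steps, Python scripts to look and compute and a tool call to move; the robot and the scene stay as the last step left them, time stands still between calls to the robot, and variables do not carry over. Pictures are saved under pics/ and viewed, about 8 in all and at most 12, crops included, and the job is handed in when it is done.

Besides the shell and the picture viewer there is one more tool, called as a command line: name --pt "numbers of a row" for each row, then --argument value for the rest. arm_command: Moves the arm, as the interface text tells. Its arguments: {"type":"object","properties":{"targets":{"type":"array","items":{"type":"array","items":{"type":"number"}}},"gripper":{"type":"number"}},"required":["targets"]}

```bash
mkdir -p pics; cat > h.py <<'E'
import numpy as np, cv2
from scipy.spatial.transform import Rotation as R
from workcell import *
def rot(o):
    o=np.array(o,float)
    return o if o.shape==(3,3) else (R.from_rotvec(o).as_matrix() if o.size==3 else R.from_quat(o).as_matrix())
def ray(m,px):
    K=np.array(m["mtx"]);p=np.linalg.inv(K)@np.array([px[0],px[1],1.])
    return np.array(m["position"],float), rot(m["orientation"])@np.array([p[0],-p[1],-p[2]])
def onz(m,px,z):
    o,d=ray(m,px);return o+d*(z-o[2])/d[2]
def proj(m,P):
    c=rot(m["orientation"]).T@(np.array(P,float)-np.array(m["position"]))
    q=np.array(m["mtx"])@np.array([c[0],-c[1],-c[2]]);return q[:2]/q[2]
E
python3 - <<'E'
from h import *
print(get_obs())
for c in("top","side"):
    im=get_image(c);cv2.imwrite(f"pics/{c}0.png",im);m=camera_model(c);print(c,m)
    for n,z in(("holder",0),("holder_stop",24),("tag",24),("clip_plate",42),("clip_jaw",25),("timer",0),("roll_a",0)):
        for r in tip_of(c,n)[:3]: print(c,n,round(r["conf"],2),np.round(r["at"]),np.round(onz(m,r["at"],z)))
a=[cv2.imread(f"pics/{c}0.png") for c in("top","side")]
cv2.imwrite("pics/both.png",cv2.resize(np.vstack(a),(400,600)))
E
```

```text
{'t': 0.0, 'qpos': array([-1.17698889e+00,  4.23819002e-01,  1.63067061e+00, -1.14018950e-05,
        1.08858513e+00, -1.90253353e-02]), 'qvel': array([-9.21595932e-04,  4.26662849e-04,  4.07891200e-04, -6.78267617e-05,
        1.14588372e-03, -1.07262406e-03]), 'joint_torque': array([ 7.09977894e-05, -5.44623435e+01, -2.73663890e+01,  6.42080256e-02,
        2.26752117e-02, -9.85087399e-05]), 'ee_pos': array([ 250.56181724, -572.01294445,  238.92292363]), 'orientation': array([-1.37583696,  0.90085476, -0.89883103]), 'ft_force': array([-0.07617548, -0.2229982 ,  0.41281494]), 'moment': array([-0.05552042, -0.02322741, -0.0141453 ]), 'width': 87.61104647570893}
top {'mtx': array([[465.011252  ,   0.        , 280.92052987],
       [  0.        , 465.011252  , 212.04148744],
       [  0.        ,   0.        ,   1.        ]]), 'position': array([ 354.50588141,   35.01559121, 1297.68800083]), 'orientation': array([ 0.14537189, -0.14176774, -1.58523988])}
top holder 0.83 [335. 204.] [ 614. -118.    0.]
top holder 0.61 [350. 155.] [ 758. -167.    0.]
top holder_stop 0.55 [330. 183.] [ 671
[... 712 characters left out ...]
, 'orientation': array([ 0.1239557 , -1.03644021, -2.69531476])}
side holder 0.63 [273. 178.] [ 626. -123.    0.]
side holder_stop 0.73 [256. 172.] [ 675. -112.   24.]
side holder_stop 0.25 [300. 245.] [478. 130.  24.]
side tag 0.78 [317. 148.] [ 518. -271.   24.]
side tag 0.71 [285. 172.] [ 592. -137.   24.]
side tag 0.7 [348. 180.] [ 397. -156.   24.]
side clip_plate 0.68 [258. 172.] [664. -95.  42.]
side clip_plate 0.65 [302. 179.] [ 529. -105.   42.]
side clip_jaw 0.81 [265. 176.] [ 645. -103.   25.]
side clip_jaw 0.21 [301. 179.] [ 535. -121.   25.]
side timer 0.87 [279. 215.] [567.  20.   0.]
side roll_a 0.77 [235. 185.] [730. -64.   0.]
side roll_a 0.76 [260. 155.] [ 697. -216.    0.]
```

View pics/top0.png

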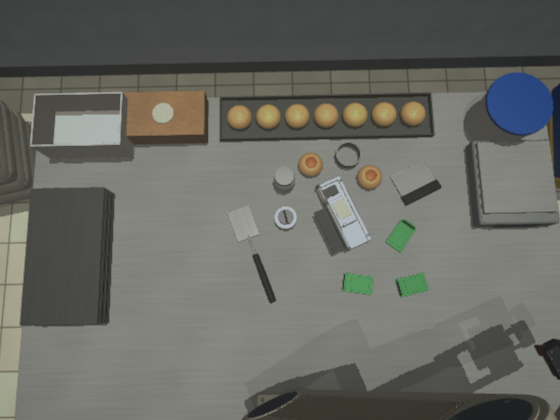

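View pics/side0.png

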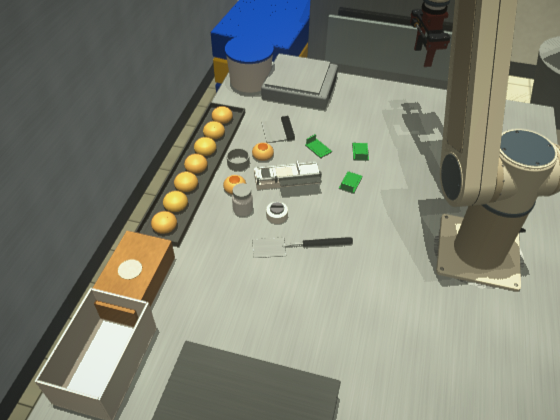

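```bash
cat >> h.py <<'E'
def plan(P,yaw,sgn=1):
    """tool shift (mm) after turning about tool y so tool x lies along sgn*holder y"""
    o=get_obs();M=rot(o["orientation"]);hy=sgn*np.array([-np.sin(yaw),np.cos(yaw),0])
    x=M[:,0];a=np.arctan2(x[0]*hy[1]-x[1]*hy[0],x@hy)  # about world z
    turn=-a; N=M@R.from_rotvec([0,turn,0]).as_matrix()
    return turn, N.T@(np.array(P,float)-o["ee_pos"]), M.T@(np.array(P,float)-o["ee_pos"])
E
python3 - <<'E'
from h import *
np.set_printoptions(precision=3,suppress=True)
o=get_obs();M=rot(o["orientation"]);print(M,tip_reach)
m=camera_model("wrist");print(M.T@(np.array(m["position"])-o["ee_pos"]),M.T@rot(m["orientation"]),m["mtx"])
for s in(1,-1):print(plan([600,-110,250],.45,s))
im=get_image("top");c=im[160:260,290:390];cv2.imwrite("pics/crop.png",cv2.resize(c,None,fx=6,fy=6,interpolation=cv2.INTER_CUBIC))
E
```

```text
[[ 0.401  0.     0.916]
 [-0.916 -0.     0.401]
 [ 0.    -1.     0.   ]] 17.0
[  -1.492 -145.435   69.446] [[ 1.     0.001 -0.   ]
 [-0.     0.256 -0.967]
 [-0.001  0.967  0.256]] [[352.52    0.    271.648]
 [  0.    352.52  211.901]
 [  0.      0.      1.   ]]
(np.float64(3.1043996264875093), array([ 264.526,  -10.312, -515.622]), array([-283.516,  -10.312,  505.429]))
(np.float64(-0.037193027102284025), array([-264.526,  -10.312,  515.622]), array([-283.516,  -10.312,  505.429]))
```

View pics/crop.png

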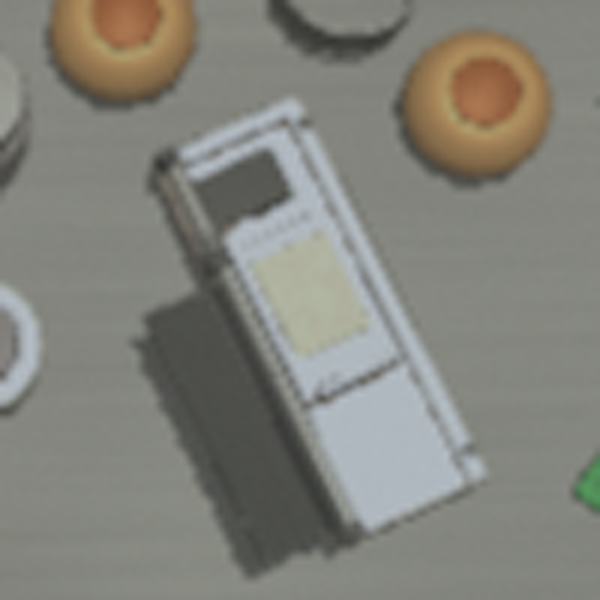

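Candidates for the tag: the grey plate with the card in the holder (343,211), and green look-alikes at (401,235), (358,284), (412,285). The crop confirms the one in the channel. The holder's yaw is about 0.45, and the thumb plate is the dark strip on the left. Next I move above it for a close look.

arm_command --pt "0 0 0 -0.037" --pt "-13.8 0 26.3 0" --pt "-13.8 0 26.3 0" --pt "-13.8 0 26.3 0" --pt "-13.8 0 26.3 0" --pt "-13.8 0 26.3 0" --pt "-13.8 0 26.3 0" --pt "-13.8 0 26.3 0" --pt "-13.8 0 26.3 0" --pt "-13.8 0 26.3 0" --pt "-13.8 0 26.3 0" --pt "-13.8 0 26.3 0" --pt "-13.8 0 26.3 0" --pt "-13.8 0 26.3 0" --pt "-13.8 0 26.3 0" --pt "-13.8 0 26.3 0" --pt "-13.8 0 26.3 0" --pt "-13.8 0 26.3 0" --pt "-13.8 0 26.3 0" --pt "0 0 0 0"

```text
t: 2.52
ee_pos: [571.7, -139.5, 239.9]
orientation: [-1.388, 0.868, -0.87]
ft_force: [-0.2, 0.6, -0.4]
width: 87.8
```

```bash
python3 - <<'E'
from h import *
o=get_obs();print(o["t"],o["ee_pos"],o["ft_force"],rot(o["orientation"])[:,0])
m=camera_model("wrist");im=get_image("wrist");cv2.imwrite("pics/w1.png",im)
np.savez("w1.npz",mtx=m["mtx"],position=m["position"],orientation=m["orientation"])
for n,z in(("holder",0),("holder_stop",24),("tag",24),("clip_plate",42),("clip_jaw",25)):
    for r in tip_of("wrist",n)[:2]: print(n,round(r["conf"],2),np.round(r["at"]),np.round(onz(m,r["at"],z)))
E
```

```text
2.5167 [ 571.70660437 -139.53967965  239.91257386] [-0.24970898  0.55232829 -0.40905069] [ 4.37671613e-01 -8.99134882e-01  1.52794383e-04]
holder 0.92 [274. 145.] [ 610. -123.    0.]
holder_stop 0.64 [277.  86.] [664. -99.  24.]
tag 0.93 [373. 281.] [ 526. -286.   24.]
tag 0.87 [276. 168.] [ 592. -133.   24.]
clip_plate 0.82 [216. 203.] [536. -93.  42.]
clip_jaw 0.85 [279. 106.] [ 648. -109.   25.]
```

View pics/w1.png

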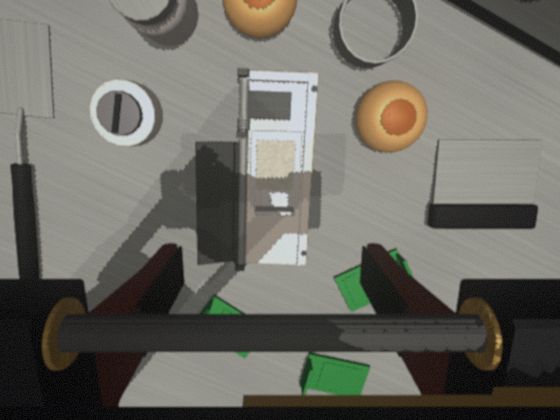

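```bash
cat >> h.py <<'E'
def h2w(p,P):
    c,s=np.cos(p[2]),np.sin(p[2]);return np.array([p[0]+c*P[0]-s*P[1],p[1]+s*P[0]+c*P[1],P[2]])
def w2h(p,W):
    c,s=np.cos(p[2]),np.sin(p[2]);d=np.array(W)[:2]-p[:2];return np.array([c*d[0]+s*d[1],-s*d[0]+c*d[1],W[2]])
E
python3 - <<'E'
from h import *
from scipy.optimize import least_squares
np.set_printoptions(precision=2,suppress=True)
m=dict(np.load("w1.npz"))
C=[((318,73),(70,-38,34)),((305,265),(-130,-38,24)),((197,265),(-123,73,49)),((196,142),(2,73,49)),((279,106),(37,-2,25)),((277,86),(60,0,24))]
f=lambda p:np.concatenate([proj(m,h2w(p,P))-px for px,P in C])
r=least_squares(f,[610,-123,.45],loss="soft_l1");p=r.x;print(p,f(p))
for n,px,z in(("liptopback L",(255,212),52),("liptopback R",(294,212),52),("tagfront mid",(275,131),30),("tag net",(276,168),24)):
    print(n,w2h(p,onz(m,px,z)))
print("tcp",w2h(p,get_obs()["ee_pos"]))
im=cv2.imread("pics/w1.png")[50:290,170:350];im=cv2.resize(im,None,fx=2.5,fy=2.5,interpolation=cv2.INTER_CUBIC)
def mark(P,col):
    q=(proj(m,h2w(p,P))-[170,50])*2.5;cv2.circle(im,tuple(int(v) for v in q),3,col,-1)
for P in[(70,38,24),(70,-38,34),(-130,-38,24),(-130,38,24),(60,28,34),(60,-28,34)]:mark(P,(0,0,255))
for P in[(-123,73,49),(2,73,49),(-123,40,35),(2,40,35),(37,-2,26)]:mark(P,(0,255,0))
cv2.imwrite("pics/w1m.png",im)
E
```

```text
[ 611.5  -121.48    0.41] [ 0.32 -0.88 -1.93  1.38  0.85  0.47  0.67 -0.2  -1.08  1.46 -0.   -3.37]
liptopback L [-62.83  16.05  52.  ]
liptopback R [-61.15 -22.06  52.  ]
tagfront mid [14.54 -0.13 30.  ]
tag net [-22.6   -2.96  24.  ]
tcp [-48.5   -3.49 239.67]
```

View pics/w1m.png

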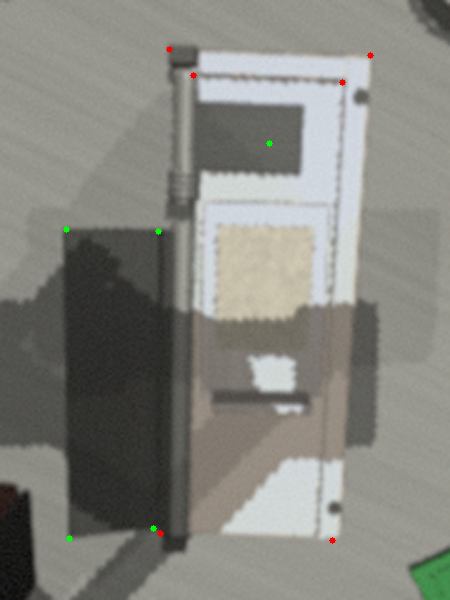

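```bash
python3 - <<'E'
from h import *
p=[611.5,-121.48,.41]
print(plan(h2w(p,(-86,27,90)),.41,-1))
E
```

```text
(np.float64(0.03850668388636521), array([-30.37658728, 149.6875474 , -37.4410702 ]), array([-31.79544459, 149.6875474 , -36.24390288]))
```

arm_command --pt "0 0 0 0.0385" --pt "-7.6 0 -9.4 0" --pt "-7.6 0 -9.4 0" --pt "-7.6 0 -9.4 0" --pt "-7.6 0 -9.4 0" --pt "0 25 0 0" --pt "0 25 0 0" --pt "0 25 0 0" --pt "0 25 0 0" --pt "0 25 0 0" --pt "0 25 0 0" --pt "0 0 0 0" --pt "0 0 0 0" --gripper 54.5

```text
t: 3.9
ee_pos: [521.3, -130.7, 89.1]
orientation: [-1.377, 0.904, -0.9]
ft_force: [-0.2, 0.4, 0.4]
width: 47.8
```

```bash
python3 - <<'E'
from h import *
np.set_printoptions(precision=3,suppress=True)
p=[611.5,-121.48,.41];o=get_obs();print(o["t"],w2h(p,o["ee_pos"]),o["width"],o["ft_force"])
print(plan(h2w(p,(-86,27,90)),.41,-1))
m=camera_model("wrist");im=get_image("wrist")
for n,z in(("tag",24),("clip_jaw",25),("holder_stop",24)):
    for r in tip_of("wrist",n)[:1]: print(n,r["conf"],w2h(p,onz(m,r["at"],z)))
for P,c in [((60,28,34),0),((60,-28,34),0),((2,73,49),0),((-62.5,16,52),1),((-62.5,-22,52),1),((70,-38,34),0),((-123,73,49),1)]:
    q=proj(m,h2w(p,P));cv2.circle(im,tuple(int(v) for v in q),2,(0,255*c,255),-1)
cv2.imwrite("pics/w2.png",im)
E
```

```text
3.9 [-86.364  27.518  89.056] 47.82768792161759 [-0.203  0.363  0.39 ]
(np.float64(-2.7238814438038715e-06), array([ 0.517, -0.946,  0.362]), array([ 0.517, -0.946,  0.362]))
tag 0.96 [-28.138  -2.711  24.   ]
clip_jaw 0.75 [38.454 -3.498 25.   ]
```

View pics/w2.png

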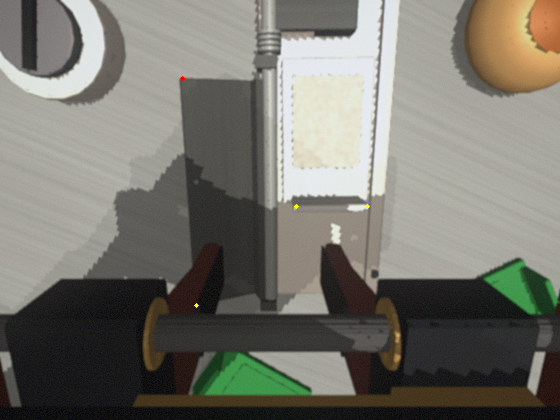

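arm_command --pt "0 8 0 0" --pt "0 8 0 0" --pt "0 6 0 0" --pt "0 4 0 0" --pt "0 4 0 0" --pt "0 4 0 0" --pt "0 3 0 0" --pt "0 3 0 0" --pt "0 0 0 0" --pt "0 0 0 0" --pt "0 0 0 0"

```text
t: 5.02
ee_pos: [522.3, -130.2, 49.8]
orientation: [-1.377, 0.901, -0.901]
ft_force: [-2.4, 0.0, 6.8]
width: 48.1
```

```bash
python3 - <<'E'
from h import *
np.set_printoptions(precision=3,suppress=True)
p=[611.5,-121.48,.41];o=get_obs();print(o["t"],w2h(p,o["ee_pos"]),o["width"],o["ft_force"],o["moment"])
im=get_image("wrist");cv2.imwrite("pics/w3.png",im[:300])
E
```

```text
5.0167 [-85.286  27.571  49.776] 48.130713682754234 [-2.37   0.04   6.804] [0.223 0.507 0.022]
```

View pics/w3.png

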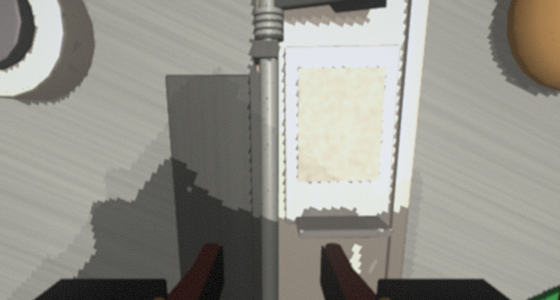

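Plate pressed (6.8 N), the jaw has risen and the tag hasn't moved. Now I push.

arm_command --pt "0 1 0 0" --pt "0 0 3 0" --pt "0 0 3 0" --pt "0 0 3 0" --pt "0 0 3 0" --pt "0 0 3 0" --pt "0 0 3 0" --pt "0 0 3 0" --pt "0 0 3 0" --pt "0 0 3 0" --pt "0 0 3 0" --pt "0 0 3 0" --pt "0 0 3 0" --pt "0 0 3 0" --pt "0 0 3 0" --pt "0 0 0 0" --pt "0 0 0 0"

```text
t: 6.48
ee_pos: [559.9, -113.5, 48.7]
orientation: [-1.378, 0.902, -0.899]
ft_force: [-4.8, -0.9, 8.4]
width: 48.1
```

```bash
python3 - <<'E'
from h import *
np.set_printoptions(precision=3,suppress=True)
p=[611.5,-121.48,.41];o=get_obs();print(o["t"],w2h(p,o["ee_pos"]),o["width"],o["ft_force"],o["moment"])
im=get_image("wrist");cv2.imwrite("pics/w4.png",im[:300])
E
```

```text
6.4833 [-44.115  27.9    48.68 ] 48.10587141552826 [-4.831 -0.876  8.436] [-0.035  0.953  0.187]
```

View pics/w4.png

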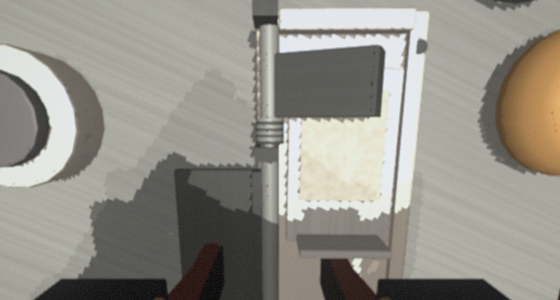

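The tag is sliding beneath the raised jaw, with about 14 mm left to go.

arm_command --pt "0 0 2 0" --pt "0 0 2 0" --pt "0 0 2 0" --pt "0 0 2 0" --pt "0 0 1.5 0" --pt "0 0 1.5 0" --pt "0 0 1 0" --pt "0 0 0 0" --pt "0 0 0 0"

```text
t: 7.28
ee_pos: [570.5, -108.9, 48.6]
orientation: [-1.378, 0.903, -0.899]
ft_force: [-5.7, -3.0, 8.4]
width: 47.9
```

arm_command --pt "0 0 1 0" --pt "0 0 1 0" --pt "0 0 0 0" --pt "0 0 0 0"

```text
t: 7.62
ee_pos: [572.3, -108.1, 48.6]
orientation: [-1.378, 0.903, -0.899]
ft_force: [-5.8, -2.7, 8.3]
width: 47.7
```

```bash
python3 - <<'E'
from h import *
np.set_printoptions(precision=3,suppress=True)
p=[611.5,-121.48,.41];o=get_obs();print(o["t"],w2h(p,o["ee_pos"]),o["width"],o["ft_force"],o["moment"])
im=get_image("wrist");cv2.imwrite("pics/w5.png",cv2.resize(im[:280,150:480],None,fx=2,fy=2))
E
```

```text
7.6167 [-30.625  27.914  48.603] 47.743328743975155 [-5.818 -2.744  8.271] [-0.29   1.106  0.197]
```

View pics/w5.png

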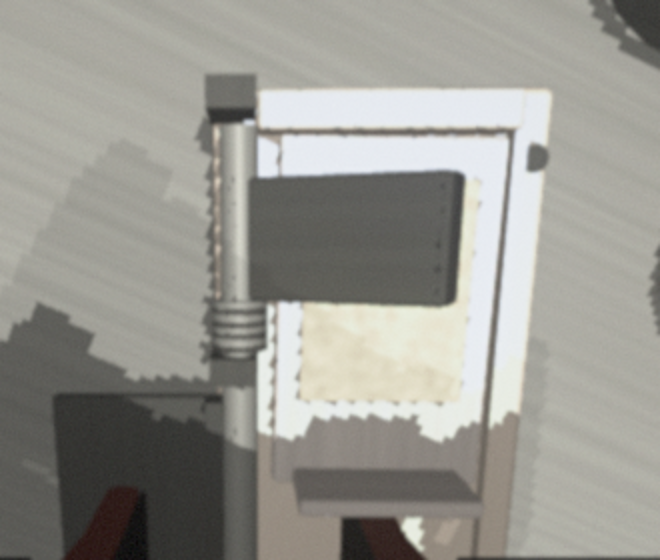

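arm_command --pt "0 0 1 0" --pt "0 0 1 0" --pt "0 0 0 0" --pt "0 0 0 0"

```text
t: 8.0
ee_pos: [572.7, -107.9, 48.6]
orientation: [-1.38, 0.905, -0.898]
ft_force: [-11.1, -6.4, 12.6]
width: 47.9
```

arm_command --pt "0 0 1 0" --pt "0 0 1 0" --pt "0 0 0 0" --pt "0 0 0 0"

```text
t: 8.33
ee_pos: [572.9, -107.7, 48.6]
orientation: [-1.382, 0.908, -0.896]
ft_force: [-16.9, -10.8, 18.2]
width: 48.1
```

Home against the stop: the force rises and the motion has stopped. I back off the lip with the plate still down, then lift.

arm_command --pt "0 0 -2 0" --pt "0 0 -2 0" --pt "0 0 -3 0" --pt "0 0 -3 0" --pt "0 0 -2 0" --pt "0 0 0 0" --pt "0 -3 0 0" --pt "0 -3 0 0" --pt "0 -3 0 0" --pt "0 -5 0 0" --pt "0 -10 0 0" --pt "0 -20 0 0" --pt "0 -25 0 0" --pt "0 -25 0 0" --pt "0 -25 -10 0" --pt "0 0 -20 0" --pt "0 0 -10 0" --pt "0 0 0 0" --pt "0 0 0 0"

```text
t: 9.92
ee_pos: [529.2, -127.0, 167.4]
orientation: [-1.376, 0.903, -0.901]
ft_force: [0.2, 0.4, -0.9]
width: 47.7
```

```bash
python3 - <<'E'
from h import *
np.set_printoptions(precision=3,suppress=True)
p=[611.5,-121.48,.41];o=get_obs();print(o["t"],w2h(p,o["ee_pos"]),o["ft_force"])
m=camera_model("wrist");im=get_image("wrist")
for n,z in(("tag",24),("clip_jaw",30),("clip_plate",36)):
    for r in tip_of("wrist",n)[:2]: print(n,round(r["conf"],2),w2h(p,onz(m,r["at"],z)))
for P in[(-20,17,52),(-20,-23,52),(60,-28,34)]:cv2.circle(im,tuple(int(v) for v in proj(m,h2w(p,P))),1,(0,0,255),-1)
cv2.imwrite("pics/w6.png",cv2.resize(im[:280,120:440],None,fx=2,fy=2))
E
```

```text
9.9167 [-77.71   27.746 167.366] [ 0.167  0.398 -0.898]
tag 0.74 [21.337 -4.099 24.   ]
tag 0.55 [-139.577 -111.692   24.   ]
clip_jaw 0.76 [38.769 -7.299 30.   ]
clip_plate 0.6 [-60.961  55.853  36.   ]
```

View pics/w6.png

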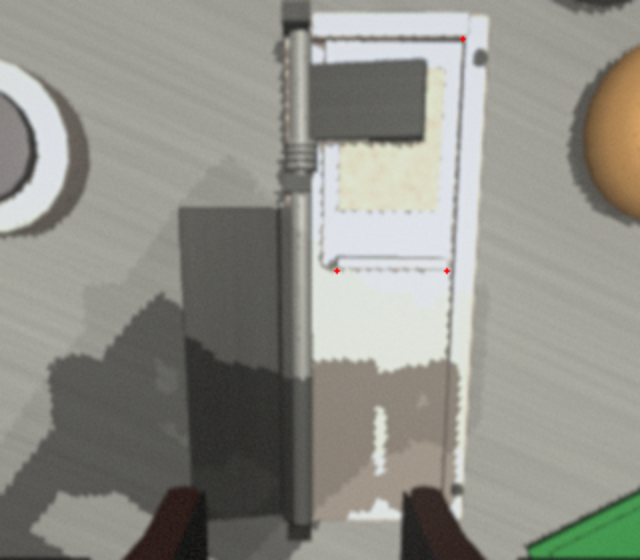

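The lip is at the predicted home position (red marks), the jaw rests on the tag, and the robot is clear.

```bash
python3 -c "
from workcell import *
print(close_job())"
```

```text
the job is handed in; nothing more can be done
None
```

The tag is clipped in its holder and the job was handed in at about 10 s of robot time. No verdict is reported.

- **What I did:** One fingertip pressed the thumb plate down with 7–8 N, and the jaw visibly rose. The other fingertip pushed the tag by its lip until the force climbed and motion stopped, which means it met the stop. I then backed off the lip with the plate still down, and lifted clear.
- **Last checks:** The tag's lip lined up with its predicted home position, with its origin at about holder x = +20 to +21 mm. The jaw lies on the tag, and the wrist force is back to about zero. I never went near the bystanders, and those in the final picture looked undisturbed; I did not measure them.
- **Less certain:** The sideways position reads –3 to –4 mm, inside the 7 mm limit. The clip angle and the jaw's force on the tag were only judged from the picture.

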